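# Seat the bearing cap and hold the cover over the ink-grinder gearbox

## Robot

A 6-joint arm with a two-finger parallel gripper is mounted at the origin on the work surface. World frame = base frame: x ahead of the robot, y to its left, z up, the work surface at z = 0. Lengths are in m, angles in rad, forces in N, time in s.
With the tool pointing down it reaches from about 0.425 to 0.95 m from the base axis. Payload 3.5 kg.
Tool frame: the origin (TCP) lies midway between the tips of the shut fingers; the grasp point (between the pads) lies 19 mm behind it; z points along the fingers, y is the line along which they close (so a half turn about z gives the same grasp; the last joint's range is limited). The gripper opens to 85 mm and grips with 20 to 120 N. Pads are 22 mm wide; open, the fingers measure 114 mm over their backs; the gripper's body (76 mm by 85 mm) begins 54 mm behind the grasp point. The pads swing forward as they close: fully open they stand 13 mm farther back than shut.
Start: joints at [-1.498, 0.286, 1.577, -0, 1.279, -0.15], TCP at [0.149, -0.658, 0.194] pointing down, gripper open.
Joint ranges: [-2.77, 2.77], [-0.9, 2.22], [0.21, 2.48], [-1.53, 4.67], [0.24, 2.81], [-2.84, 2.84]. Speed limits (rad/s): [2.79, 2.79, 3.14, 3.14, 3.14, 3.14].

## Interface

Orientations are given as a unit quaternion [x, y, z, w].
In Python, from plant import ctrl, cams, order gives the robot as it stands.
- The arm moves only by the tool move_arm, never from a script. Its argument "plan" is one flat list of numbers, 7 for each row, row after row: the shift along the world's x, y, z in mm, then the turn, a rotation vector about the world's x, y, z in degrees, then the finger opening in mm, from 0 to 85.4. A call has 1 to 12 rows; each row shifts and turns the commanded pose from where the row before left it; what a row does not reach is not made up. A row lasts 1/10 s, in which the tool goes at most 50 mm and 8.59 degrees, less where a joint would pass 70% of its speed; a pose out of reach is approached as far as the arm can. A call is refused whole if a number of a shift passes 50 or a number of a turn 8.59, either way. A call with a gripper value outside its range is refused whole. The fingers move at their own pace and stop on an object; "newtons" is the grip in N (left out, the last holds). Time passes only in rows, so rows that do not move let the fingers close. It gives the time, the measured TCP pose, the force, the opening and the grip force at its end, in the units of the state.
- ctrl.get_state(): the state, without advancing time (a new reading comes with each control period).
- cams.read_camera(name): name is "scene" or "top" or "wrist"; returns a dict with "color" (480x640x3 uint8, red, green, blue), "fov_y" (degrees; the focal length in pixels is half the picture's height over the tangent of half this angle, whatever the lens; pixels are square), "cx", "cy" (the principal point, pixels), "origin" and "orientation" of the camera in the world; the wrist camera has in their place "T_tool_cam" (4x4, takes a point from camera to tool coordinates, whose origin is the TCP and whose axes are the flange's). Camera axes: x right, y up, looking along -z (the intrinsics and any distortion apply to the point x, -y, -z); pixel columns grow to the right and rows downward; lengths in m; the calibration is good to about 2 mm. A picture is of the moment at which its call begins: read the wrist's pose just before it. There is no depth.
- order.sign_off(): hands the job in; it is judged then, once.
The state is a dict: "time": time; "qpos": joint angles; "dq": joint speeds; "joint_efforts": joint torques, N m; "eef_pos": TCP position; "tcp_rot": TCP orientation; "contact_force": force on the tool from outside, world axes, zero at the start; "wrist_torque": the same for the moment, N m; "opening": opening from 0.0 (shut) to 1.0 (fully open); "finger_force": force on a finger pad.
Only numpy, scipy, OpenCV 4.12 (cv2) and the standard library are available. Lean on these libraries where they do the work, as an engineer would, in place of code of your own. Each camera call takes 0.05 s, during which the arm holds its last target. There are 200 camera calls.

## Task

The gearbox of the ink-grinding machine is being closed up: first press the black bearing cap in its middle fully home, then pick up the three-hole cover by its bar handle and hold it level and still about one centimetre above the gearbox, touching nothing, so that each of the three threaded holes shows whole through the middle of its cover hole. Finish while still holding it there, ready for a colleague to drive the screws: do not set it down or let go. Leave the smaller two-hole cover and everything else on the table where it is.

Things in the scene. Friction and masses are not known exactly. Their poses are not given: they have to be found in the camera images.
- gearbox: fixed open-topped grey gearbox, 136 (x) x 106 (y) x 60 mm tall, bolted to the table; a dark round motor (50 mm across, 68 mm long, axis 30 mm up) sticks out of its +x end. Walls 6 mm, rim 60 mm above the table. Inside, at the middle, stands a bearing tower carrying the black cap, with small brass gears beside it. Origin: centre of the underside; z up
- cover: loose aluminium cover plate, 136 (x) x 106 (y) x 6 mm, about 0.2 to 0.4 kg, lying flat on the table right side up, with three plain 12 mm through holes: two near the corners of its -x end, one in the middle of its +x end. On its top, in the centre, stands a black bar handle 60 mm long (along x), 14 mm thick (y), 36 mm tall, from 6 to 42 mm above the underside. Origin: centre of the underside. It matches the gearbox in one way only: its axes parallel to the gearbox's
- cover_grip (a point): top centre of the cover's bar handle, 42 mm above the cover's underside
- cap (a joint): how far the black bearing cap (disc 44 mm across, 8 mm thick, at the gearbox's centre) has been pushed down, m: 0 fully raised, 0.010 fully home against a hard stop; starts at 0 to 0.003. It resists with about 8 N of friction and stays where it is left
- cap_top (a point): centre of the cap's top face, 66 mm above the table when the joint is at 0 and 56 mm (4 mm below the rim) when home
- hole0 (a point): centre of a 12 mm hole of the cover, on its underside, at (-54, -38) mm in the cover's x, y
- thread0 (a point): mouth of the 5 mm threaded hole in the gearbox that belongs under hole0, in the top of a 22 mm boss level with the rim, at (-54, -38) mm in the gearbox's x, y
- hole1 (a point): centre of a 12 mm hole of the cover, on its underside, at (-54, 38) mm in the cover's x, y
- thread1 (a point): mouth of the 5 mm threaded hole in the gearbox that belongs under hole1, in the top of a 22 mm boss level with the rim, at (-54, 38) mm in the gearbox's x, y
- hole2 (a point): centre of a 12 mm hole of the cover, on its underside, at (54, 0) mm in the cover's x, y
- thread2 (a point): mouth of the 5 mm threaded hole in the gearbox that belongs under hole2, in the top of a 22 mm boss level with the rim, at (54, 0) mm in the gearbox's x, y
- small_cover: a loose decoy of the same make as the cover but smaller, 100 x 76 x 6 mm with two holes and the same black bar: not the one that fits; leave alone. Origin: centre of the underside
- paperweight: dark steel bar 180 x 26 x 16 mm, lying; bystander. Origin: centre of the underside, x along it
- ink_pot: round black pot, 92 mm across, 48 mm tall, with a side handle; bystander. Origin: centre of the underside
- screwdriver: ordinary screwdriver lying flat; bystander. Origin in its underside, x along it
- ink_stick: black stick 90 x 24 x 11 mm, lying; bystander. Origin: centre of the underside
- screw_tray: open steel tray 90 x 70 x 22 mm; bystander. Origin: centre of the underside
- ink_bottle: black bottle 56 mm across, 130 mm tall, standing; bystander. Origin: centre of the underside
- brush: writing brush with a pale wooden handle, about 240 mm long, 11 mm thick, lying; bystander. Origin in its underside, x along it

How it is judged:
By the outcome, as a careful person would: the job done as asked, in the order asked, and still so for the second after the job is handed in, while the arm keeps its last pose, push and grip.
It also fails if it takes over 58 s, if anything falls off the work surface, if the arm or the gripper's body presses on something with over 40 N, if the wrist force passes 120 N, or if a joint passes its speed limit or range.

## Working session

There is one attempt and no reset: what is moved stays moved. The work goes in short steps, Python scripts to look and compute and a tool call to move; the robot and the scene stay as the last step left them, time stands still between calls to the robot, and variables do not carry over. Pictures are saved under pics/ and viewed, at most 10 in all, crops included, and the job is handed in when it is done.

Besides the shell and the picture viewer there is one more tool, called after "Call:" in YAML: its name, and indented under it one key for each argument. move_arm: Moves the arm, as the interface text tells. Its arguments: {"type":"object","properties":{"plan":{"type":"array","items":{"type":"number"}},"newtons":{"type":"number"}},"required":["plan"]}

```bash
ls; mkdir -p pics
cat > h.py <<'E'
import numpy as np,cv2
from scipy.spatial.transform import Rotation as R
from plant import ctrl,cams,order
def shot(n,f=None):
    s=ctrl.get_state(); c=cams.read_camera(n)
    if f: cv2.imwrite('pics/'+f,c['color'][:,:,::-1])
    if n=='wrist':
        T=np.eye(4);T[:3,:3]=R.from_quat(s['tcp_rot']).as_matrix();T[:3,3]=s['eef_pos']
        T=T@np.array(c['T_tool_cam'])
    else:
        T=np.eye(4);T[:3,:3]=R.from_quat(c['orientation']).as_matrix();T[:3,3]=c['origin']
    c['T']=T;c['f']=240/np.tan(np.radians(c['fov_y'])/2)
    return c
def ray(c,u,v):
    d=c['T'][:3,:3]@np.array([(u-c['cx'])/c['f'],-(v-c['cy'])/c['f'],-1]); return c['T'][:3,3],d
def onz(c,u,v,z):
    o,d=ray(c,u,v); return o+d*(z-o[2])/d[2]
def proj(c,p):
    q=c['T'][:3,:3].T@(np.array(p)-c['T'][:3,3]); return c['cx']+c['f']*q[0]/-q[2], c['cy']-c['f']*q[1]/-q[2]
E
python3 - <<'E'
from h import *
for n in('top','scene'):
    c=shot(n,n+'0.png');print(n,{k:c[k] for k in c if k not in('color','T')})
    print(c['T'])
print(ctrl.get_state())
E
```

```text
pics
top {'fov_y': 50.76866234003528, 'cx': 315.0102014604982, 'cy': 231.91956939480377, 'origin': array([0.3731458 , 0.01944543, 1.47053964]), 'orientation': array([ 0.04469296, -0.04369715, -0.69889257,  0.71249019]), 'f': np.float64(505.79576354212423)}
[[ 1.92794625e-02  9.92002293e-01 -1.24738739e-01  3.73145799e-01]
 [-9.99814113e-01  1.91034216e-02 -2.60737487e-03  1.94454343e-02]
 [-2.03585133e-04  1.24765820e-01  9.92186197e-01  1.47053964e+00]
 [ 0.00000000e+00  0.00000000e+00  0.00000000e+00  1.00000000e+00]]
scene {'fov_y': 43.23707846108578, 'cx': 320.00748907054725, 'cy': 240.3713430351808, 'origin': array([ 1.50242389, -1.02719617,  0.94195978]), 'orientation': array([0.4550145 , 0.18143569, 0.31845949, 0.81155803]), 'f': np.float64(605.5982257231117)}
[[ 0.73132928 -0.35178497  0.58429857  1.50242389]
 [ 0.68200847  0.3830907  -0.62298151 -1.02719617]
 [-0.00468381  0.85410119  0.52008578  0.94195978]
 [ 0.          0.          0.          1.        ]]
{'time': 0.1, 'qpos': array([-1.49799551e+00,  2.87116517e-01,  1.57804929e+00,  3.32847394e-05,
        1.27865830e+00, -1.50037920e-01]), 'dq': array([-0.00103575, -0.00072382, -0.00116161,  0.00034567, -0.0033851 ,
        0.00075655]), 'joint_efforts': array([ 6.72973947e-04, -4.07298660e+01, -2.93699187e+01, -1.34325755e-04,
        3.37742633e-03, -9.40192564e-06]), 'eef_pos': array([ 0.14913598, -0.65760355,  0.19244921]), 'tcp_rot': array([ 9.93799197e-01,  1.11184129e-01,  5.89971183e-05, -1.11428169e-03]), 'contact_force': array([-0.09505076,  0.42994998,  0.14672324]), 'wrist_torque': array([-0.00844283, -0.03286458,  0.03803898]), 'finger_force': 0.0, 'opening': 0.9965355794933757}
```

View pics/top0.png

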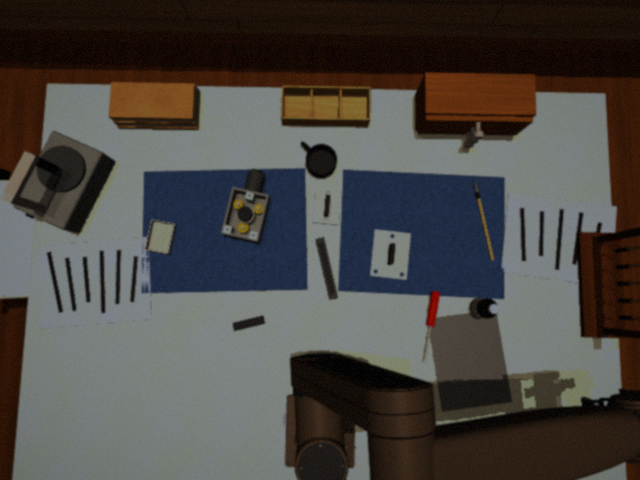

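View pics/scene0.png

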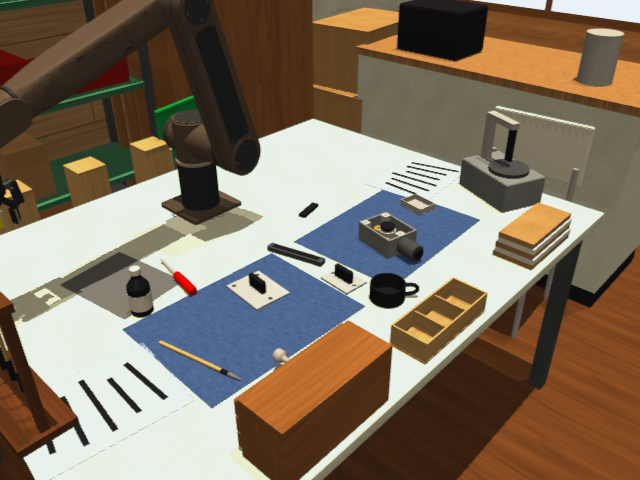

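The top view shows the gearbox at about (246,214) with its motor up-image at (256,181). The three-hole cover is at (391,254), with its bar running vertically. The decoy is at (326,206), with the paperweight between them at (327,267).

Run:
```python
from h import *
c=shot('top');im=c['color'][:,:,::-1]
a=cv2.resize(im[170:250,210:285],None,fx=5,fy=5,interpolation=cv2.INTER_CUBIC)
b=cv2.resize(im[220:300,355:430],None,fx=5,fy=5,interpolation=cv2.INTER_CUBIC)
cv2.imwrite('pics/crop1.png',cv2.convertScaleAbs(np.hstack([a,b]),alpha=1.8))
for n,z,(x0,y0,x1,y1) in(('cover',.006,(360,222,420,290)),('box',.06,(215,180,280,250))):
    h=cv2.cvtColor(c['color'],cv2.COLOR_RGB2HSV)[y0:y1,x0:x1]
    m=((h[...,1]<110)&(h[...,2]>70)).astype(np.uint8)
    ct=max(cv2.findContours(m,0,1)[0],key=cv2.contourArea)
    r=cv2.minAreaRect(ct);P=np.array([onz(c,u+x0,v+y0,z) for u,v in cv2.boxPoints(r)])
    print(n,r,P.mean(0),P[:,:2].tolist(),np.linalg.norm(P-np.roll(P,1,0),axis=1))
```

```text
cover ((30.180328369140625, 32.01639175415039), (39.47358322143555, 49.79466247558594), 5.19442892074585) [ 0.49729037 -0.19609099  0.006     ] [[0.42905962560483524, -0.13291040790877295], [0.5737229790546461, -0.14519112086210453], [0.5654058092495589, -0.2599650019014631], [0.420973066196, -0.24629741149724355]] [0.113675   0.14518368 0.11507484 0.14507798]
box ((28.862295150756836, 33.08524703979492), (38.249568939208984, 49.7015380859375), 13.240518569946289) [0.60064147 0.22504835 0.06      ] [[0.5425532355690756, 0.29129451265614587], [0.6817479872396728, 0.26485818078964607], [0.6584376291989993, 0.15819140058035858], [0.51982702186004, 0.18584928637030582]] [0.10786648 0.14168295 0.10918413 0.14134305]
```

View pics/crop1.png

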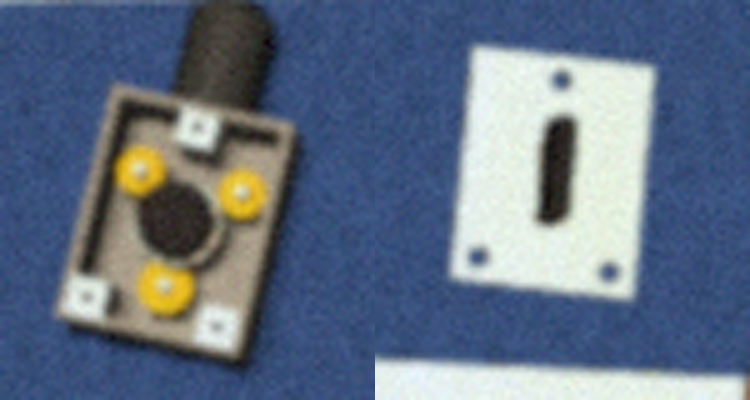

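The crops show the white bosses with dark threads and the round cap, with the box yawed about -11°. The cover has its single hole at the +x (up-image) end and is yawed about -5°. Box centre is about (0.600, 0.225) and cover centre about (0.497, -0.196). The measured sizes are near the given ones, within 5–8 mm. I'm moving now.

Call:
move_arm:
  plan: [0,0,30,0,0,0,0,10,10,30,0,0,-1.8,0,30,30,0,0,0,-1.8,0,30,30,0,0,0,-1.8,0,30,30,0,0,0,-1.8,0,30,30,0,0,0,-1.8,0,30,30,0,0,0,-1.8,0,30,30,0,0,0,-1.8,0,30,30,0,0,0,-1.8,0,30,30,0,0,0,-1.8,0,30,30,0,0,0,-1.8,0,30,30,0,0,0,-1.8,0]

```text
time: 1.35
eef_pos: [0.46, -0.3467, 0.2534]
tcp_rot: [0.998, -0.062, -0.0, -0.0]
contact_force: [0.1, -0.5, 0.4]
opening: -0.001
finger_force: 0.0
```

Call:
move_arm:
  plan: [14,45,0,0,0,0,0,14,45,0,0,0,0,0,14,45,0,0,0,0,0,14,45,0,0,0,0,0,14,45,0,0,0,0,0,14,45,0,0,0,0,0,14,45,0,0,0,0,0,14,45,0,0,0,0,0,0,45,0,0,0,0,0,0,45,0,0,0,0,0,0,45,0,0,0,0,0,0,35,0,0,0,0,0]

```text
time: 2.55
eef_pos: [0.5705, 0.1842, 0.2533]
tcp_rot: [0.998, -0.061, -0.0, -0.0]
contact_force: [-0.5, -0.6, 0.3]
opening: -0.001
finger_force: 0.0
```

Run:
```python
from h import *
s=ctrl.get_state();print(s['time'],s['eef_pos'],s['tcp_rot'],s['qpos'],s['contact_force'])
c=shot('wrist','w1.png');print(c['T_tool_cam'],c['f'],c['cx'],c['cy'],c['T'],proj(c,[.6,.225,.06]))
```

```text
2.55 [0.57052529 0.18421394 0.25333114] [ 9.98157976e-01 -6.06674960e-02 -3.09803330e-04 -1.14809605e-04] [1.43043689e-01 8.14121479e-02 1.70318516e+00 3.58358504e-04
 1.35755569e+00 1.83517363e+00] [-0.45131981 -0.62317593  0.28286683]
[[-4.43478917e-04  9.64846213e-01  2.62814741e-01  6.69351642e-02]
 [ 9.99999884e-01  4.77626560e-04 -6.60439089e-05  1.76421900e-04]
 [-1.89249516e-04  2.62814681e-01 -9.64846313e-01 -1.79944195e-01]
 [ 0.00000000e+00  0.00000000e+00  0.00000000e+00  1.00000000e+00]] 428.9358256914433 319.5188957005621 235.33700578161847 [[-1.21551647e-01  9.57526981e-01  2.61471369e-01  6.37055143e-01]
 [-9.92585108e-01 -1.17257889e-01 -3.20217161e-02  1.75884193e-01]
 [-2.07630998e-06 -2.63424880e-01  9.64679912e-01  4.33232929e-01]
 [ 0.00000000e+00  0.00000000e+00  0.00000000e+00  1.00000000e+00]] (np.float64(268.4055176177231), np.float64(169.4006988361579))
```

View pics/w1.png

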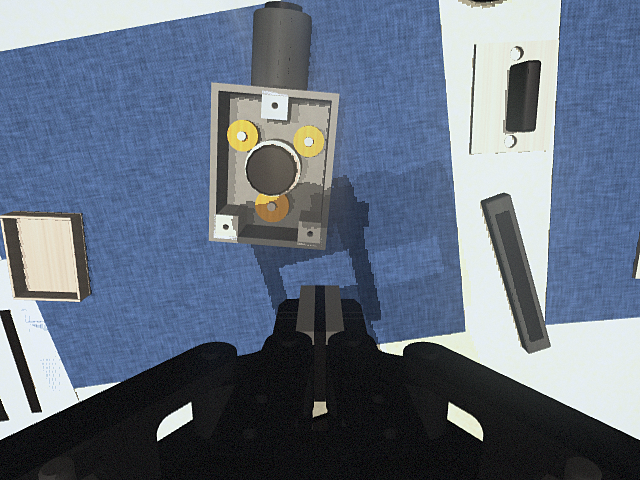

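The wrist picture shows thread2 at (275,104), thread1 at (227,227), thread0 at (310,234) and the cap centred near (273,169). I'll refine the threads by dark-spot centroid.

```bash
cat >> h.py <<'E'
def dark(c,u,v,r=7,inv=False):
    g=cv2.cvtColor(c['color'],cv2.COLOR_RGB2GRAY).astype(float)
    u,v=int(round(u)),int(round(v));w=g[v-r:v+r+1,u-r:u+r+1]
    m=(w<np.percentile(w,70)*.6).astype(np.uint8)
    n,l,st,ce=cv2.connectedComponentsWithStats(m)
    k=min(range(1,n),key=lambda i:np.hypot(*(ce[i]-r))-0.02*st[i,4]);W=(l==k)*(np.percentile(w,70)-w)
    yy,xx=np.mgrid[-r:r+1,-r:r+1];return u+(W*xx).sum()/W.sum(),v+(W*yy).sum()/W.sum(),st[k,4]
L=np.array([[-54,-38],[-54,38],[54,0]])/1000
def fit(P):
    P=np.array(P)[:,:2];a,b=L-L.mean(0),P-P.mean(0)
    th=np.arctan2((a[:,0]*b[:,1]-a[:,1]*b[:,0]).sum(),(a*b).sum())
    M=np.array([[np.cos(th),-np.sin(th)],[np.sin(th),np.cos(th)]])
    t=P.mean(0)-M@L.mean(0);return t,np.degrees(th),(P-(L@M.T+t))*1000
E
python3 - <<'E'
from h import *
c=shot('wrist')
S=[dark(c,*p) for p in((310,234),(227,227),(275,104))];print(S)
P=[onz(c,u,v,.06) for u,v,_ in S];print(np.array(P),fit(P))
print(onz(c,273,169,.064))
E
```

```text
[(np.float64(314.993899057127), np.float64(231.81919023849142), np.int32(21)), (np.float64(230.59508907077515), np.float64(224.86880115551276), np.int32(26)), (np.float64(280.18016984163415), np.float64(103.42391553821437), np.int32(28))]
[[0.5390398  0.19686299 0.06      ]
 [0.55432536 0.27123437 0.06      ]
 [0.65214878 0.21223653 0.06      ]] (array([0.59946617, 0.22313831]), np.float64(-11.665799721726222), array([[ 0.14190055,  0.02078644],
       [ 0.06004853, -0.03794953],
       [-0.20194908,  0.01716309]]))
[0.59954615 0.2256463  0.064     ]
```

Call:
move_arm:
  plan: [15,20,0,0,0,0,0,14,21,-15,0,0,0,0,0,0,-40,0,0,0,0,0,0,-40,0,0,0,0,0,0,-40,0,0,0,0,0,0,-25,0,0,0,0,0,0,-15,0,0,0,0,0,0,-5,0,0,0,0,0,0,-5,0,0,0,0,0,0,-5,0,0,0,0,0,0,0,0,0,0,0,0,0,0,0,0,0,0]

```text
time: 3.85
eef_pos: [0.6008, 0.2229, 0.0648]
tcp_rot: [0.998, -0.061, 0.001, -0.0]
contact_force: [-0.1, -0.7, -0.4]
opening: -0.001
finger_force: 0.0
```

Call:
move_arm:
  plan: [0,0,-3,0,0,0,0,0,0,-3,0,0,0,0,0,0,-2,0,0,0,0,0,0,-1,0,0,0,0,0,0,0,0,0,0,0,0,0,0,0,0,0,0]

```text
time: 4.45
eef_pos: [0.6002, 0.2227, 0.0547]
tcp_rot: [0.998, -0.061, -0.0, 0.0]
contact_force: [-0.4, -0.1, -1.1]
opening: 0.0
finger_force: 0.0
```

Call:
move_arm:
  plan: [0,0,-1,0,0,0,0,0,0,-1,0,0,0,0,0,0,0,0,0,0,0]

```text
time: 4.75
eef_pos: [0.6001, 0.2227, 0.0525]
tcp_rot: [0.998, -0.061, -0.0, 0.0]
contact_force: [0.0, -0.6, 0.1]
opening: -0.005
finger_force: 0.0
```

Call:
move_arm:
  plan: [0,0,-1,0,0,0,0,0,0,-1,0,0,0,0,0,0,0,0,0,0,0]

```text
time: 5.05
eef_pos: [0.6, 0.2227, 0.0505]
tcp_rot: [0.998, -0.061, -0.0, 0.0]
contact_force: [0.3, 0.5, 0.1]
opening: -0.001
finger_force: 0.0
```

Run:
```python
from h import *
s=ctrl.get_state();print(s['time'],s['eef_pos'],s['tcp_rot'],s['contact_force'],s['wrist_torque'])
c=shot('wrist','w2.png')
```

```text
5.05 [0.60000978 0.22267077 0.05047066] [ 9.98115143e-01 -6.13687044e-02 -2.05785883e-04  3.89090473e-05] [0.32727224 0.47418472 0.06251984] [ 0.00477263  0.04095787 -0.00601845]
```

View pics/w2.png

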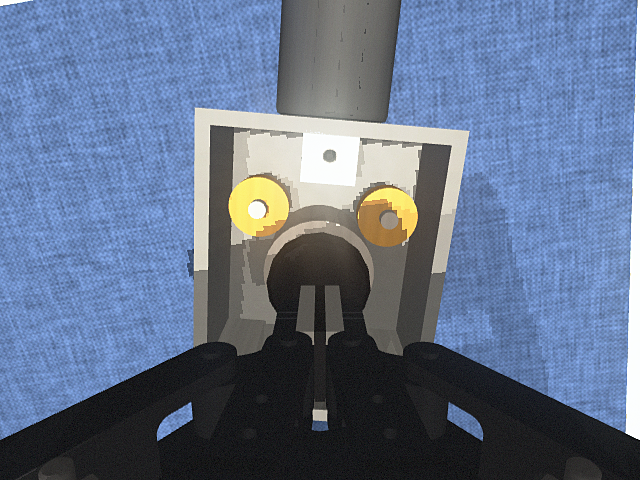

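The cap disc is about 102 px wide around (320,275), with the fingertips over it at (320,285). There's no reaction force yet. I'll keep going down in small steps.

Call:
move_arm:
  plan: [0,0,-1.5,0,0,0,0,0,0,-1.5,0,0,0,0,0,0,0,0,0,0,0]

```text
time: 5.4
eef_pos: [0.5999, 0.2226, 0.0473]
tcp_rot: [0.998, -0.061, -0.0, 0.0]
contact_force: [-0.8, -0.3, -0.0]
opening: -0.002
finger_force: 0.0
```

Run:
```python
from h import *
s=ctrl.get_state();print(s['eef_pos'],s['contact_force'])
c=shot('wrist');print(proj(c,s['eef_pos']),proj(c,[.5995,.2231,.066]),proj(c,[.5995,.2231,.056]))
S=dark(c,329,156,10);print(S,onz(c,S[0],S[1],.06))
import numpy as np
a=np.radians(-11.67);print(.5995+.054*np.cos(a),.2231+.054*np.sin(a))
```

```text
[0.59992668 0.22262866 0.04733152] [-0.79661373 -0.34613058 -0.01663149]
(np.float64(319.115041720576), np.float64(274.12429486594)) (np.float64(318.06442873894827), np.float64(291.4451917418555)) (np.float64(318.13156282835126), np.float64(282.3118365078479))
(np.float64(326.62015503875966), np.float64(153.28641370869033), np.int32(23)) [0.65321127 0.21310266 0.06      ]
0.6523837582006032 0.21217717442324868
```

Run:
```python
from h import *
w=shot('wrist')['color'][170:370,220:420,::-1]; s=shot('scene')
u,v=map(int,proj(s,[.6,.223,.08]));print(u,v,proj(s,ctrl.get_state()['eef_pos']))
b=s['color'][v-50:v+50,u-50:u+50,::-1]
g=lambda a,n:cv2.resize(a,(n,n),interpolation=cv2.INTER_CUBIC)
cv2.imwrite('pics/c3.png',np.hstack([cv2.convertScaleAbs(g(w,400),alpha=1.5,beta=30),g(b,400)]))
```

```text
387 219 (np.float64(387.3001361737068), np.float64(229.2800498508366))
```

View pics/c3.png

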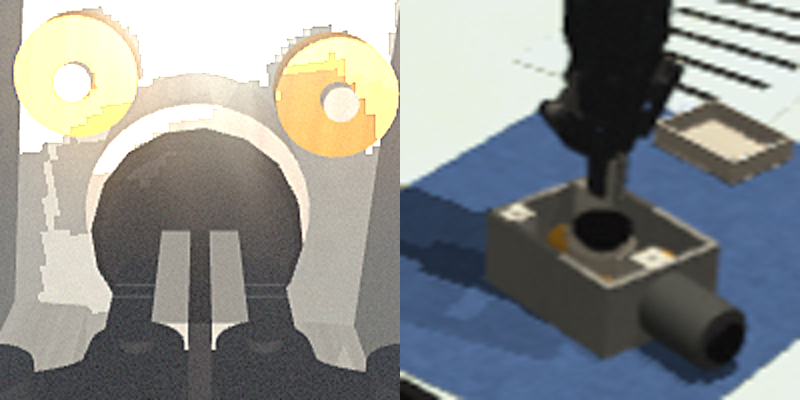

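The scene crop shows the fingertips still some 2–3 cm above the cap, higher than the TCP figure implies. The cap is untouched, so I'll descend until there is force.

Call:
move_arm:
  plan: [0,0,-3,0,0,0,0,0,0,-3,0,0,0,0,0,0,-2,0,0,0,0]

```text
time: 5.85
eef_pos: [0.5999, 0.2227, 0.0392]
tcp_rot: [0.998, -0.061, -0.0, 0.0]
contact_force: [0.6, -0.2, -0.6]
opening: 0.001
finger_force: 0.0
```

Call:
move_arm:
  plan: [0,0,-2,0,0,0,0,0,0,-2,0,0,0,0]

```text
time: 6.05
eef_pos: [0.6001, 0.2227, 0.0354]
tcp_rot: [0.998, -0.061, -0.0, 0.0]
contact_force: [0.4, 1.1, -0.6]
opening: 0.002
finger_force: 0.0
```

Call:
move_arm:
  plan: [0,0,-2,0,0,0,0,0,0,-2,0,0,0,0]

```text
time: 6.25
eef_pos: [0.6002, 0.2227, 0.0316]
tcp_rot: [0.998, -0.061, -0.0, -0.0]
contact_force: [-0.4, 0.7, -0.2]
opening: -0.001
finger_force: 0.0
```

Call:
move_arm:
  plan: [0,0,-2,0,0,0,0,0,0,-2,0,0,0,0]

```text
time: 6.45
eef_pos: [0.6002, 0.2227, 0.0276]
tcp_rot: [0.998, -0.061, 0.0, -0.0]
contact_force: [-0.9, -0.3, 0.0]
opening: 0.001
finger_force: 0.0
```

Call:
move_arm:
  plan: [0,0,-2,0,0,0,0]

```text
time: 6.55
eef_pos: [0.6002, 0.2227, 0.0263]
tcp_rot: [0.998, -0.061, -0.0, 0.0]
contact_force: [-3.8, -1.6, 7.1]
opening: -0.0
finger_force: 3.8
```

Call:
move_arm:
  plan: [0,0,-2,0,0,0,0]

```text
time: 6.65
eef_pos: [0.6002, 0.2227, 0.0252]
tcp_rot: [0.998, -0.061, -0.0, 0.0]
contact_force: [-3.6, -1.3, 8.2]
opening: -0.001
finger_force: 4.0
```

Call:
move_arm:
  plan: [0,0,-2,0,0,0,0,0,0,-2,0,0,0,0]

```text
time: 6.85
eef_pos: [0.6002, 0.2227, 0.0215]
tcp_rot: [0.998, -0.061, -0.0, 0.0]
contact_force: [-5.4, -1.3, 8.1]
opening: -0.001
finger_force: 4.0
```

Call:
move_arm:
  plan: [0,0,-2,0,0,0,0]

```text
time: 6.95
eef_pos: [0.6002, 0.2227, 0.0195]
tcp_rot: [0.998, -0.061, -0.0, 0.0]
contact_force: [-4.2, -0.8, 7.7]
opening: 0.0
finger_force: 4.1
```

Call:
move_arm:
  plan: [0,0,-2,0,0,0,0]

```text
time: 7.05
eef_pos: [0.6003, 0.2227, 0.0184]
tcp_rot: [0.998, -0.061, -0.001, 0.0]
contact_force: [-7.6, -3.7, 18.3]
opening: 0.003
finger_force: 9.0
```

Call:
move_arm:
  plan: [0,0,-0.7,0,0,0,0]

```text
time: 7.15
eef_pos: [0.6003, 0.2227, 0.0183]
tcp_rot: [0.998, -0.061, -0.001, 0.0]
contact_force: [-8.2, -2.3, 16.5]
opening: 0.0
finger_force: 8.4
```

Call:
move_arm:
  plan: [0,0,0,0,0,0,0]

```text
time: 7.25
eef_pos: [0.6002, 0.2227, 0.0184]
tcp_rot: [0.998, -0.061, -0.001, 0.0]
contact_force: [-8.1, -1.6, 13.4]
opening: 0.002
finger_force: 7.0
```

Call:
move_arm:
  plan: [0,0,-1,0,0,0,0,0,0,-0.5,0,0,0,0]

```text
time: 7.45
eef_pos: [0.6003, 0.2227, 0.0183]
tcp_rot: [0.998, -0.061, -0.001, 0.001]
contact_force: [-10.5, -2.7, 22.1]
opening: 0.0
finger_force: 10.9
```

Call:
move_arm:
  plan: [0,0,10,0,0,0,0,0,0,40,0,0,0,0,0,0,45,0,0,0,0,0,0,45,0,0,0,0,0,0,45,0,0,0,0,-10,-10,45,0,0,0,0,-10,-10,0,0,0,0,0,-10,-10,0,0,0,0,0,0,0,0,0,0,0,85,0,0,0,0,0,0,85,0,0,0,0,0,0,85]

```text
time: 8.55
eef_pos: [0.5704, 0.193, 0.2429]
tcp_rot: [0.998, -0.061, -0.0, -0.0]
contact_force: [-1.0, 0.9, -0.1]
opening: 0.507
finger_force: 0.0
```

Run:
```python
from h import *
s=ctrl.get_state();print(s['time'],s['eef_pos'],s['tcp_rot'],s['contact_force'],s['opening'])
c=shot('wrist')
a=np.radians(-11.67);M=np.array([[np.cos(a),-np.sin(a)],[np.sin(a),np.cos(a)]])
E=[proj(c,[*(M@l+[.5995,.2231]),.06]) for l in L];S=[dark(c,*p,9) for p in E];print(E,S)
P=[onz(c,u,v,.06) for u,v,_ in S];print(np.array(P),fit(P))
u,v=map(int,proj(c,[.5995,.2231,.056]));w=c['color'][v-110:v+110,u-110:u+110,::-1]
cv2.imwrite('pics/c4.png',cv2.resize(w,(550,550),interpolation=cv2.INTER_CUBIC))
for z in(.056,.063):print(z,proj(c,[.5995,.2231,z]),c['f']*.022/(c['T'][2,3]-z)*.965)
```

```text
8.55 [0.57035215 0.19299711 0.24291417] [ 9.98118886e-01 -6.13072832e-02 -3.23947488e-04 -3.53838944e-05] [-1.0294017   0.8979322  -0.05015895] 0.506837044765612
[(np.float64(319.3682418026505), np.float64(234.92349091154716)), (np.float64(232.57468122851841), np.float64(228.1669101790351)), (np.float64(283.25884489519115), np.float64(102.81223791794108))] [(np.float64(319.00967741935483), np.float64(234.84569892473118), np.int32(23)), (np.float64(232.71204701273263), np.float64(228.5543584720862), np.int32(33)), (np.float64(283.50350660066005), np.float64(103.1996699669967), np.int32(31))]
[[0.53903856 0.19711156 0.06      ]
 [0.55394383 0.27117968 0.06      ]
 [0.652063   0.21202421 0.06      ]] (array([0.59930709, 0.22311817]), np.float64(-11.711297204356434), array([[ 0.32059682,  0.24139698],
       [-0.20063854, -0.10837784],
       [-0.11995828, -0.13301914]]))
0.056 (np.float64(279.9430593099775), np.float64(169.1658191901022)) 24.825362014961513
0.063 (np.float64(279.19813769294535), np.float64(170.12685693758192)) 25.30832598735535
```

View pics/c4.png

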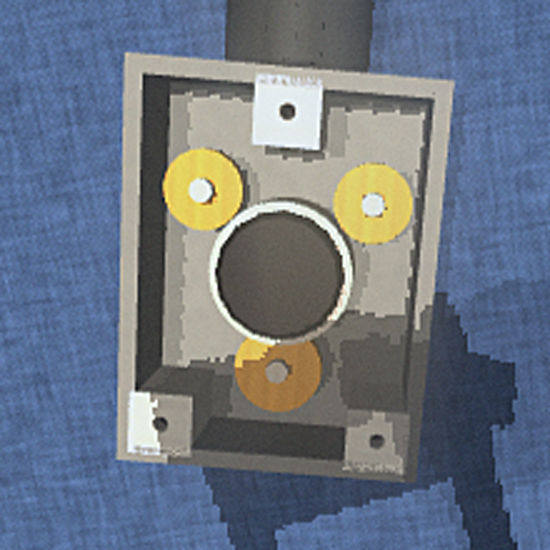

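The crop shows the cap sitting flush inside its white tower ring at (285,270), so it is home at the stop. Box pose: (0.5993, 0.2231), yaw -11.7°. Next is the cover.

Call:
move_arm:
  plan: [-14,-43,0,0,0,0,85,-14,-43,0,0,0,0,85,-14,-43,0,0,0,0,85,-14,-43,0,0,0,0,85,-14,-43,0,0,0,0,85,-14,-43,0,0,0,0,85,-14,-43,0,0,0,0,85,-14,-43,0,0,0,0,85,-14,-43,0,0,0,0,85,0,0,0,0,0,0,85,0,0,0,0,0,0,85]

```text
time: 9.7
eef_pos: [0.4442, -0.1949, 0.2432]
tcp_rot: [0.998, -0.063, -0.0, -0.0]
contact_force: [0.2, 0.9, 0.4]
opening: 0.997
finger_force: 0.0
```

Run:
```python
from h import *
s=ctrl.get_state();print(s['time'],s['eef_pos'],s['tcp_rot'],s['opening'])
c=shot('wrist')
a=np.radians(-5.2);M=np.array([[np.cos(a),-np.sin(a)],[np.sin(a),np.cos(a)]])
E=[proj(c,[*(M@l+[.497,-.196]),.006]) for l in L];print(E)
for p in E:cv2.circle(c['color'],(int(p[0]),int(p[1])),12,(255,0,0),1)
cv2.imwrite('pics/w4.png',c['color'][:,:,::-1])
```

```text
9.7 [ 0.44417065 -0.19487679  0.24324735] [ 9.98041446e-01 -6.25540084e-02 -1.59704097e-04 -4.91752178e-04] 0.9974420977753351
[(np.float64(354.60087880709875), np.float64(189.33271623696305)), (np.float64(277.124096647056), np.float64(192.00517032481008)), (np.float64(311.44034362311663), np.float64(73.5114864574735))]
```

View pics/w4.png

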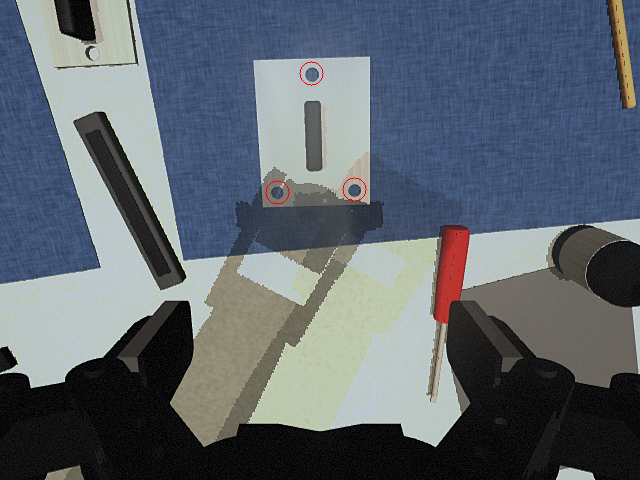

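The cover is where expected: holes at about (312,74), (277,192) and (354,190) in the red circles, with the bar vertical at (314,135). I'll refine with a blue mask.

```bash
cat >> h.py <<'E'
def blue(c,u,v,r=11):
    h=cv2.cvtColor(c['color'],cv2.COLOR_RGB2HSV);u,v=int(round(u)),int(round(v))
    m=(h[v-r:v+r+1,u-r:u+r+1,1]>90).astype(np.uint8)
    n,l,st,ce=cv2.connectedComponentsWithStats(m);k=min(range(1,n),key=lambda i:np.hypot(*(ce[i]-r))-.02*st[i,4])
    return u-r+ce[k][0],v-r+ce[k][1],st[k,4]
E
python3 - <<'E'
from h import *
c=shot('wrist')
S=[blue(c,*p) for p in((354.6,189.3),(277.1,192),(311.4,73.5))];print(S)
P=[onz(c,u,v,.003) for u,v,_ in S];t,th,r=fit(P);print(t,th,r)
g=cv2.cvtColor(c['color'],cv2.COLOR_RGB2GRAY)[90:185,290:340];m=(cv2.GaussianBlur(g,(3,3),0)<110).astype(np.uint8)
k=max(cv2.findContours(m,0,1)[0],key=cv2.contourArea);q=cv2.minAreaRect(k);print(q)
s=ctrl.get_state();T=R.from_quat(s['tcp_rot']).as_matrix();print(s['eef_pos'],np.degrees(np.arctan2(T[1,0],T[0,0])),T)
print('shift mm',(t-s['eef_pos'][:2])*1000)
E
```

```text
[(np.float64(355.0806451612903), np.float64(189.98387096774195), np.int32(62)), (np.float64(278.0), np.float64(193.5), np.int32(2)), (np.float64(311.0), np.float64(69.0), np.int32(1))]
[ 0.49761465 -0.19516388] -4.593994632487159 [[-1.82700027  0.06050456]
 [-2.00833177  0.31877812]
 [ 3.83533204 -0.37928268]]
((24.095256805419922, 45.524452209472656), (69.24498748779297, 15.507850646972656), 88.45184326171875)
[ 0.44458673 -0.19343603  0.24329737] -6.980315284722873 [[ 9.92587918e-01 -1.21528526e-01 -2.06502328e-04]
 [-1.21528328e-01 -9.92587648e-01  7.91229251e-04]
 [-3.01128585e-04 -7.60268712e-04 -9.99999666e-01]]
shift mm [53.02792387 -1.72784952]
```

Call:
move_arm:
  plan: [18,-1,-30,0,0,0.6,85,18,-1,-40,0,0,0.6,85,16.5,0,-40,0,0,0.6,85,0,0,-40,0,0,0,85,0,0,-40,0,0,0,85,0,0,-30,0,0,0,85,0,0,-15,0,0,0,85,0,0,0,0,0,0,85]

```text
time: 10.6
eef_pos: [0.4955, -0.194, 0.0063]
tcp_rot: [0.999, -0.045, -0.002, -0.001]
contact_force: [-0.1, 0.1, 0.3]
opening: 0.993
finger_force: 0.0
```

Run:
```python
from h import *
s=ctrl.get_state();print(s['eef_pos'],s['contact_force'])
w=shot('wrist')['color'][:,:,::-1]; c=shot('scene')
u,v=map(int,proj(c,[.497,-.196,.042]));b=c['color'][v-60:v+60,u-60:u+60,::-1]
cv2.imwrite('pics/c5.png',np.hstack([cv2.resize(w,(400,300)),cv2.resize(b,(300,300),interpolation=cv2.INTER_CUBIC)]))
```

```text
[ 0.49550103 -0.19401456  0.00627827] [-0.1254057   0.0538449   0.25084941]
```

View pics/c5.png

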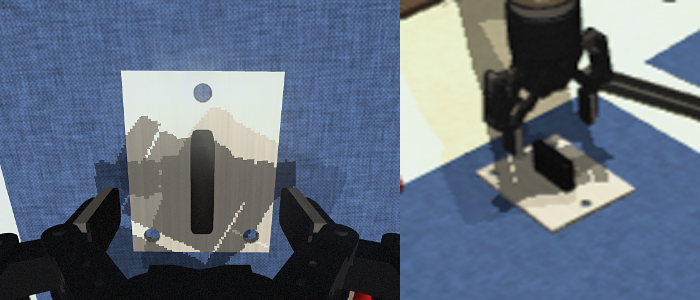

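The wrist and scene crops show the fingers straddling the bar, with tips about 15 mm above its top. I'll descend 30 mm and close.

Call:
move_arm:
  plan: [0,-1,-10,0,0,0,85,0,0,-10,0,0,0,85,0,0,-8,0,0,0,85,0,0,0,0,0,0,85]

```text
time: 11.1
eef_pos: [0.4955, -0.1967, -0.0209]
tcp_rot: [0.999, -0.046, -0.001, -0.001]
contact_force: [-0.8, -0.2, 0.3]
opening: 0.997
finger_force: 0.0
```

Call:
move_arm:
  plan: [0,0,0,0,0,0,0,0,0,0,0,0,0,0,0,0,0,0,0,0,0,0,0,0,0,0,0,0,0,0,0,0,0,0,0,0,0,0,0,0,0,0,0,0,0,0,0,0,0,0,0,0,0,0,0,0]
  newtons: 60

```text
time: 11.9
eef_pos: [0.497, -0.1974, -0.019]
tcp_rot: [0.999, -0.046, 0.0, 0.0]
contact_force: [-0.2, 0.7, 3.6]
opening: 0.153
finger_force: 61.8
```

Call:
move_arm:
  plan: [0,0,5,0,0,0,0,0,0,10,0,0,0,0,0,0,20,0,0,0,0,0,0,30,0,0,0,0,0,0,30,0,0,0,0,0,0,25,0,0,0,0,0,0,0,0,0,0,0,0,0,0,0,0,0]
  newtons: 90

```text
validation failed for argument at $.pl...
```

```bash
cat >> h.py <<'E'
def comps(c,box,lo=20):
    u0,v0,u1,v1=box;h=cv2.cvtColor(c['color'],cv2.COLOR_RGB2HSV)[v0:v1,u0:u1]
    return h
E
python3 - <<'E'
from h import *
s=ctrl.get_state();print(s['eef_pos'],s['contact_force'],s['wrist_torque'],s['opening'],s['finger_force'])
T=R.from_quat(s['tcp_rot']).as_matrix();print(np.degrees(np.arctan2(T[1,0],T[0,0])))
c=shot('wrist','w6.png')
E
```

```text
[ 0.49704279 -0.19741312 -0.01901253] [-0.18507812  0.68617068  3.63303554] [0.16204413 0.02831086 0.04502102] 0.15326551115277368 61.7927348613739
-5.238373782553784
```

View pics/w6.png

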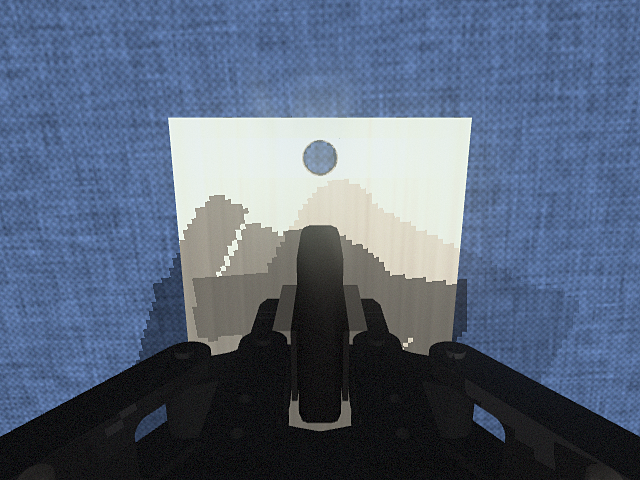

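The bar is held between the pads. Hole2 is at (320,157) and the plate edges are symmetric about the tool axis. That lift call was refused for a wrong number count, so I'm resending it.

Call:
move_arm:
  plan: [0,0,5,0,0,0,0,0,0,10,0,0,0,0,0,0,20,0,0,0,0,0,0,30,0,0,0,0,0,0,30,0,0,0,0,0,0,25,0,0,0,0,0,0,0,0,0,0,0]
  newtons: 90

```text
time: 12.65
eef_pos: [0.4991, -0.1989, 0.1048]
tcp_rot: [0.999, -0.046, 0.004, 0.002]
contact_force: [0.6, -1.2, -2.4]
opening: 0.143
finger_force: 87.9
```

```bash
cat >> h.py <<'E'
def plate(c):
    # hole2 centre and top/side edges of held plate, in pixels (plate is the unsaturated region around hole2)
    h=cv2.cvtColor(c['color'],cv2.COLOR_RGB2HSV)
    m=((h[...,1]<90)&(h[...,2]>60)).astype(np.uint8);m[300:]=0
    n,l,st,ce=cv2.connectedComponentsWithStats(m);k=l[135,320]
    P=(l==k).astype(np.uint8)
    cs,hi=cv2.findContours(P,cv2.RETR_CCOMP,cv2.CHAIN_APPROX_NONE)
    hs=[x for x,q in zip(cs,hi[0]) if q[3]>=0 and cv2.contourArea(x)>150]
    return st[k],[(cv2.minEnclosingCircle(x),cv2.contourArea(x)) for x in hs],P
def edges(P):
    rows=range(140,190,5);L_=[(np.flatnonzero(P[r]).min(),r) for r in rows];R_=[(np.flatnonzero(P[r]).max(),r) for r in rows]
    cols=range(200,441,20);T_=[(u,np.flatnonzero(P[:,u]).min()) for u in cols]
    f=lambda A,s:np.polyfit(*np.array(A,float).T[::s],1)
    return f(L_,-1),f(R_,-1),f(T_,1)
E
python3 - <<'E'
from h import *
s=ctrl.get_state();print(s['time'],s['eef_pos'],s['contact_force'],s['wrist_torque'],s['opening'],s['finger_force'])
class C(dict):pass
c0={'color':cv2.imread('pics/w6.png')[:,:,::-1].copy()}
c=shot('wrist','w7.png')
for x in(c0,c):
    st,h,P=plate(x);print(st,h);print(edges(P))
E
```

```text
12.65 [ 0.49911524 -0.19887599  0.10483233] [ 0.57688765 -1.22307863 -2.39646285] [-0.01427964 -0.03340677 -0.00751322] 0.1428286058151546 87.91659235954285
[  168    88   304   212 52409] []
(array([8.84848485e-02, 1.57521212e+02]), array([-8.60606061e-02,  4.81284848e+02]), array([1.51098901e-02, 1.05087912e+02]))
[  168    92   304   208 52126] []
(array([8.84848485e-02, 1.57521212e+02]), array([-8.48484848e-02,  4.80987879e+02]), array([1.56593407e-02, 1.05758242e+02]))
```

```bash
cat > rel.py <<'E'
from h import *
# held plate in tool frame from wrist image; plate top at tool z = zt (tool frame z down)
def held(c,zt=-.025,box=None):
    T=np.array(c['T_tool_cam']);c=dict(c);c['T']=T
    st,_,P=plate(c);l,r,_t=edges(P)
    pt=lambda e,v:onz(c,e[0]*v+e[1],v,zt)[:2]
    A,B=(pt(l,140),pt(l,188)),(pt(r,140),pt(r,188))
    yaw=[np.degrees(np.arctan2(*(p[0]-p[1])[::-1])) for p in(A,B)]
    w=np.linalg.norm(B[0]-A[0]);return yaw,w,(A[0]+B[0])/2,c
E
python3 - <<'E'
from rel import *
c=shot('wrist');im=cv2.imread('pics/w6.png')[:,:,::-1].copy();c['color']=im
yaw,w,mid,ct=held(c);print('yaw',yaw,'w',w,'mid',mid)
h=cv2.cvtColor(im,cv2.COLOR_RGB2HSV)[132:182,295:345]
for th in(40,60,80):
    m=(h[...,1]>th).astype(np.uint8);n,l,st,ce=cv2.connectedComponentsWithStats(m);k=1+np.argmax(st[1:,4]);print(th,st[k],ce[k]+[295,132])
u,v=ce[k]+[295,132]
print('hole2 tool',onz(ct,u,v,-.025),onz(ct,u,v,-.022))
s=ctrl.get_state();print(s['eef_pos'],R.from_quat(s['tcp_rot']).as_matrix(),s['contact_force'])
E
```

```text
yaw [np.float64(0.08996160970585587), np.float64(-0.18512017025798128)] w 0.10566634627485988 mid [0.0596042 0.0002391]
40 [  9   9  30  32 742] [319.10916442 156.88948787]
60 [  9  10  28  23 239] [315.9874477  150.36401674]
80 [16 12  1  1  1] [311. 144.]
hole2 tool [ 0.05822232 -0.00279854 -0.025     ] [ 0.05805375 -0.0028564  -0.022     ]
[ 0.49626454 -0.197105    0.10017278] [[ 9.95830968e-01 -9.12176239e-02 -1.67756402e-04]
 [-9.12176238e-02 -9.95830982e-01  8.37221627e-06]
 [-1.67820716e-04  6.96502809e-06 -9.99999986e-01]] [ 0.08720317  0.23225341 -3.2502789 ]
```

Run:
```python
from rel import *
c=shot('wrist');ct=dict(c);ct['T']=np.array(c['T_tool_cam'])
p=onz(ct,319.1,156.9,-.025);print(p)
s=ctrl.get_state();print(s['eef_pos'])
a=np.radians(-11.7);x=np.array([np.cos(a),np.sin(a)]);y=np.array([np.sin(a),-np.cos(a)])
t=np.array([.5993,.2231])-x*(p[0]-.054)-y*.00024
print('target',t,'shift',(t-s['eef_pos'][:2])*1000)
```

```text
[ 5.37153137e-02  6.47793296e-05 -2.50000000e-02]
[ 0.49546393 -0.19658358  0.09888782]
target [0.59962744 0.22327728] shift [104.16350974 419.86086122]
```

Call:
move_arm:
  plan: [4,15,0,0,0,0,0,8,32,0,0,0,-0.5,0,9,36,0,0,0,-0.7,0,9,36,0,0,0,-0.7,0,9,36,0,0,0,-0.7,0,9,36,0,0,0,-0.7,0,9,36,0,0,0,-0.7,0,9,36,0,0,0,-0.7,0,9,36,0,0,0,-0.7,0,9,36,0,0,0,-0.7,0,9,36,0,0,0,-0.4,0,7,28,0,0,0,0,0]

```text
time: 14.0
eef_pos: [0.5951, 0.2046, 0.098]
tcp_rot: [0.995, -0.102, -0.002, 0.0]
contact_force: [0.7, -0.1, -2.6]
opening: 0.145
finger_force: 88.1
```

Call:
move_arm:
  plan: [4,15,0,0,0,0,0,0,6,0,0,0,0,0,0,0,0,0,0,0,0,0,0,0,0,0,0,0,0,0,0,0,0,0,0,0,0,0,0,0,0,0]

```text
time: 14.6
eef_pos: [0.6007, 0.2216, 0.1006]
tcp_rot: [0.995, -0.103, 0.0, 0.0]
contact_force: [-0.5, 0.4, -3.2]
opening: 0.142
finger_force: 88.1
```

```bash
cat > chk.py <<'E'
from rel import *
s=ctrl.get_state();T=R.from_quat(s['tcp_rot']).as_matrix()
print(s['time'],'pos',s['eef_pos'],'yaw',np.degrees(np.arctan2(T[1,0],T[0,0])),'tilt deg',np.degrees(T[:2,2]),s['contact_force'],s['wrist_torque'],s['opening'])
c=shot('wrist','chk%d.png'%int(s['time']*100))
g=cv2.cvtColor(c['color'],cv2.COLOR_RGB2GRAY)
E
python3 - <<'E'
from chk import *
h=cv2.cvtColor(c['color'],cv2.COLOR_RGB2HSV)
print(g[135:180:3,298:342:3]); print(proj(c,[.5993+.054*np.cos(np.radians(11.7)),.2231-.054*np.sin(np.radians(11.7)),.06]))
E
```

```text
14.6 pos [0.60073519 0.22161264 0.10063878] yaw -11.8195321546816 tilt deg [ 0.00131562 -0.00816818] [-0.53549781  0.35472748 -3.20146067] [ 0.020895   -0.01903393 -0.04499985] 0.1417245955977299
[[231 231 230 233 232 235 232 230 230 231 233 231 232 231 234]
 [232 234 233 231 231 233 237 232 236 236 234 233 232 232 233]
 [232 234 232 233 236 185 153 142 151 133 224 235 234 235 233]
 [233 234 234 228 163 149 145 145 153 148 139 190 237 233 233]
 [235 235 237 143 145 116 121 123 187 139 178 175 217 232 233]
 [233 234 190 237 235 122 122 128 186 235 250 179 176 237 234]
 [234 240 137 229 229 200 136 132 235 225 231 176 178 223 234]
 [237 242 150 234 228 228 229 228 227 228 227 173 179 197 235]
 [234 242 140 238 226 222 225 224 224 224 227 173 175 202 236]
 [235 238 123 138 227 224 225 225 226 228 143 149 181 218 235]
 [234 236 208 146 143 231 228 230 233 231 146 154 128 239 235]
 [234 237 240 127 157 246 142 155 156 154 155 132 224 236 234]
 [235 233 234 234 174 132 138 134 134 135 128 215 237 236 235]
 [236 236 235 236 239 215 174 154 166 199 235 235 235 236 235]
 [235 234 235 236 234 234 236 236 237 234 235 235 235 235 235]]
(np.float64(316.65010343131667), np.float64(148.5845836240836))
```

Call:
move_arm:
  plan: [0,1,-12,0,0,0,0,0,0,-15,0,0,0,0,0,0,-10,0,0,0,0,0,0,-5,0,0,0,0,0,0,-3,0,0,0,0,0,0,0,0,0,0,0,0,0,0,0,0,0,0,0,0,0,0,0,0,0]

```text
time: 15.45
eef_pos: [0.6013, 0.2238, 0.0563]
tcp_rot: [0.995, -0.102, 0.001, -0.0]
contact_force: [-1.0, -0.3, -2.9]
opening: 0.149
finger_force: 88.2
```

```bash
cat >> chk.py <<'E'
# hole2 outline = largest circle of dark rim; thread2 = dark dot near its projection
h=cv2.HoughCircles(cv2.medianBlur(g[110:205,270:370],3),cv2.HOUGH_GRADIENT,1.2,60,param1=120,param2=12,minRadius=13,maxRadius=22)
hu,hv,hr=h[0,0]+[270,110,0];zt=-.025;zw=s['eef_pos'][2]+.025
w=g[int(hv)-13:int(hv)+14,int(hu)-13:int(hu)+14]
m=(w<140).astype(np.uint8);n,l,st,ce=cv2.connectedComponentsWithStats(m)
print('hole',hu,hv,hr,[(st[i,4],*(ce[i]-13+[int(hu),int(hv)]).round(1)) for i in range(1,n) if st[i,4]>12])
yaw,wd,mid,ct=held(c);print('plate yaw in tool',yaw,wd,mid)
print('hole2 world',onz(c,hu,hv,zw),'expected thread2 px',proj(c,[.5993+.054*np.cos(np.radians(11.7)),.2231-.054*np.sin(np.radians(11.7)),.06]))
E
python3 - <<'E'
from chk import *
print(g[135:180:2,300:342:2])
E
```

```text
15.45 pos [0.60125492 0.22383784 0.05629332] yaw -11.733774263461836 tilt deg [0.07961396 0.01659782] [-0.96051219 -0.3361862  -2.92467882] [ 0.0179972  -0.02168708 -0.00448394] 0.14914874860015775
hole 318.60000228881836 157.4000015258789 17.440000534057617 [(np.int32(113), np.float64(321.9), np.float64(156.0)), (np.int32(13), np.float64(307.5), np.float64(167.1))]
plate yaw in tool [np.float64(0.08251141483538207), np.float64(-0.2512870432840024)] 0.1055516951590382 [0.05962678 0.0001971 ]
hole2 world [0.65369025 0.21310444 0.08129332] expected thread2 px (np.float64(321.7958554241718), np.float64(156.08685709689848))
[[231 232 233 232 233 233 233 232 233 232 233 232 231 232 232 231 234 232
  233 231 231]
 [231 233 233 230 232 231 233 233 233 232 232 231 233 235 232 232 232 233
  232 232 232]
 [233 231 235 234 233 233 235 233 236 237 227 234 235 237 236 234 235 234
  234 234 233]
 [234 233 234 234 233 237 222 186 159 154 136 148 187 129 227 238 234 232
  233 233 234]
 [235 236 233 236 240 194 139 142 144 146 145 138 187 186 176 201 237 236
  234 234 232]
 [235 234 234 231 127 141 1
[... 875 characters left out ...]
9 136 144 229 227 228 227 237 235 237 238 235 233 237 249 122
  219 237 235]
 [234 237 230 173 126 234 226 224 226 238 236 237 237 240 241 243 119 213
  240 236 236]
 [236 236 237 225 128 169 230 226 228 243 241 242 170 140 141 125 189 236
  237 236 234]
 [236 237 235 238 224 175 142 140 145 145 148 151 151 137 132 214 229 236
  235 236 237]
 [236 236 235 237 237 233 216 146 134 131 126 137 131 172 210 242 238 233
  235 236 235]
 [235 234 235 235 236 237 241 235 221 219 219 219 217 241 237 235 235 236
  235 234 236]
 [236 236 237 234 235 235 236 236 236 238 237 236 237 236 235 235 235 234
  236 233 235]
 [236 236 236 234 235 235 235 235 235 236 236 235 235 237 235 236 236 233
  234 234 234]]
```

Call:
move_arm:
  plan: [-0.7,-0.5,-2.5,0,0,0,0,-0.8,-0.5,-2.5,0,0,0,0,0,0,0,0,0,0,0,0,0,0,0,0,0,0,0,0,0,0,0,0,0,0,0,0,0,0,0,0,0,0,0,0,0,0,0,0,0,0,0,0,0,0,0,0,0,0,0,0,0]

```text
time: 16.4
eef_pos: [0.5992, 0.2227, 0.0506]
tcp_rot: [0.995, -0.102, 0.0, -0.0]
contact_force: [-0.1, 0.1, -2.7]
opening: 0.148
finger_force: 88.2
```

```bash
python3 chk.py
```

```text
16.4 pos [0.5992098  0.22269394 0.05055948] yaw -11.734478627740105 tilt deg [ 0.00479987 -0.0004416 ] [-0.11453904  0.10951033 -2.69992936] [-0.02110152  0.00742551  0.0687985 ] 0.1484824262878349
hole 318.60000228881836 156.20000076293945 16.239999771118164 [(np.int32(125), np.float64(318.1), np.float64(152.7))]
plate yaw in tool [np.float64(-0.40467085616439624), np.float64(-0.2512727414198735)] 0.10565472781868637 [0.05962707 0.0001455 ]
hole2 world [0.65209692 0.21187989 0.07555948] expected thread2 px (np.float64(317.9591656942495), np.float64(152.77000487215832))
```

```bash
python3 -c "
from h import *
s=ctrl.get_state();print(s['dq'],s['contact_force']);print(order.sign_off())"
```

```text
[-0.00234142  0.00010901  0.00150472 -0.00044874  0.00024308 -0.00029006] [ 0.48688561  0.94418035 -2.56534822]
the job is handed in; nothing more can be done
None
```

The cap is pressed home and the job is handed in with the three-hole cover held level about 1 cm above the gearbox; hole2 measures within 0.5 mm of its thread, while hole0 and hole1 were hidden by the gripper, so their alignment is inferred from the plate's yaw.

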